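# Lengthen the telescopic squeegee to its second hole

## Robot

A 7-joint arm with a two-finger parallel gripper is mounted at the origin on a cart in front of the work surface, level with it; the furniture and walls round the work are solid. World frame = base frame: x ahead of the robot, y to its left, z up, the work surface at z = 0. Lengths are in m, angles in rad, forces in N, time in s.
With the tool pointing down it reaches from about 0.35 to 0.9 m from the base axis. Payload 19.9 kg.
Tool frame: the origin (TCP) lies midway between the tips of the shut fingers; the grasp point (between the pads) lies 19 mm behind it; z points along the fingers, y is the line along which they close (so a half turn about z gives the same grasp; the last joint's range is limited). The gripper opens to 94 mm and grips with 3 to 60 N. Pads are 16 mm wide; open, the fingers measure 119 mm over their backs; the gripper's body (75 mm by 177 mm) begins 78 mm behind the grasp point.
Start: joints at [-1.264, 0.417, -0.01, 1.614, 0.005, 1.111, -0.053], TCP at [0.214, 0.587, 0.205] pointing down, gripper open.
Joint ranges: [-2.81, 2.81], [-0.39, 2.02], [-1.27, 1.25], [0.06, 2.57], [-1.19, 4.33], [0.19, 2], [-2.82, 2.82]. Speed limits (rad/s): [1.89, 1.89, 2.39, 2.39, 3.01, 3.01, 3.01].

## Interface

Orientations are given as [roll, pitch, yaw] about the fixed x, y, z axes, in that order (R = Rz(yaw) Ry(pitch) Rx(roll)).
In Python, from station import robot, imaging gives the robot as it stands.
- The arm moves only by the shell command python3 -m crank 'ROWS' [FORCE]. ROWS is JSON, a list of rows, each a list of 3 entries, a list of its own where there are three numbers: the gripper's target within -1 to 1 (shut at 1, half-way at 0, fully open at -1), then the shift along the tool's x, y, z in m, then the turn, a rotation vector about the tool's x, y, z in degrees. In form: [[grip, [tx, ty, tz], [ax, ay, az]], ...]. A call has 1 to 20 rows; each row is the pose to reach, as a shift and turn from the pose commanded when the call began, along the tool's axes at that moment; what a row does not reach only later rows make up. A row lasts 1/10 s, in which the tool goes at most 50 mm and 8.59 degrees, less where a joint would pass 70% of its speed; a pose out of reach is approached as far as the arm can. A call with a gripper value outside its range is refused whole. The fingers move at their own pace and stop on an object; FORCE is the grip in N (left out, the last holds). Time passes only in rows, so rows that repeat a pose let the fingers close. It gives the time, the measured TCP pose, the force, the opening and the grip force at its end, in the units of the state.
- robot.observe(): the state, without advancing time (a new reading comes with each control period).
- imaging.read_camera(name): name is "scene" or "side" or "wrist"; returns a dict with "img" (400x640x3 uint8, red, green, blue), "depth" (400x640 float32, m along the optical axis (not along the pixel's ray), 0 where there is no reading), "vertical_fov" (degrees; the focal length in pixels is half the picture's height over the tangent of half this angle, whatever the lens; pixels are square), "cx", "cy" (the principal point, pixels), "position" and "orientation" of the camera in the world; the wrist camera has in their place "tool_from_camera" (4x4, takes a point from camera to tool coordinates, whose origin is the TCP and whose axes are the flange's). Camera axes: x right, y down, z forward; pixel columns grow to the right and rows downward; lengths in m; the calibration is good to about 2 mm. A picture is of the moment at which its call begins: read the wrist's pose just before it.
- robot.finish_job(): hands the job in; it is judged then, once.
The state is a dict: "clock": time; "q": joint angles; "qd": joint speeds; "joint_efforts": joint torques, N m; "tcp_pos": TCP position; "tcp_rot": TCP orientation; "ft_force": force on the tool from outside, world axes, zero at the start; "torque": the same for the moment, N m; "finger_gap": opening from 0.0 (shut) to 1.0 (fully open); "grip_force": force on a finger pad.
Only numpy, scipy, OpenCV 4.12 (cv2) and the standard library are available. Lean on these libraries where they do the work, as an engineer would, in place of code of your own. Each camera call takes 0.05 s, during which the arm holds its last target. There are 200 camera calls.

## Task

The handle of the squeegee (the tool with the wide, thin rubber blade) is too short to reach the top of the tiles. Press its spring button flush and slide the white outer tube back, away from the blade, until the button pops out fully in the tube's other hole, then let go. Leave the handle of the round brush as it is.

Things in the scene. Friction and masses are not known exactly. Their poses are not given: they have to be found in the camera images.
- squeegee_button (a point): Point on the axis of the squeegee's level pole, 55 mm above the worktop, at the spring button; it does not move when the tube slides. x runs along the pole to the blade, y to the side where the button stands out, z up. The button is a dome-ended steel pin, 16 mm across, 8 mm proud of the grip. At +78 to +153 mm a grey stand holds the 25 mm inner tube in a rubber clip, top 74 mm above the worktop.
- squeegee_grip (a point): Centre of the block-shaped grip on the white outer tube, moving with it; axes as squeegee_button, 25 mm along +x from it at the start. Grip 96 mm long, 36 mm wide (flat upright sides at y = -18 and +18 mm; 44 mm over the button), 34 mm high. Its +y side has two 20 mm holes in a 3 mm wall, at x = -25 mm (button in it at the start) and +25 mm. Tube 32 mm in diameter, to x = -132 mm.
- squeegee_sleeve (a joint): How far the squeegee's outer tube is slid away from the blade (m): 0 at the start, 0.05 when the second hole is at the button. Locked while the button stands out; with the button squeezed level (pinching the two flat sides there does it), a pull of some 6 N slips the dome under the wall, then the tube slides easily until the button pops out and locks it.
- squeegee_pin (a joint): How far the squeegee's button is pressed in (m): 0 fully out, 0.008 level with the grip's side (spring 1 to 2.5 N), about 0.011 under the wall between the holes. The whole pole yields up to 8 mm sideways in its rubber clip (400 N/m), so a pinch centres itself; squeeze firmly, 15 to 30 N, so that the pads do not slip.
- squeegee_blade (a point): Middle of the thin rubber blade, 122 mm wide across the far end of the squeegee's pole, 172 mm along +x from squeegee_button; it tells the squeegee from the round brush.
- brush_sleeve (a joint): The outer tube of the other tool, a round brush (head 56 mm across) with the same handle in a like stand 0.2 m or more to the left or right of the squeegee: 0 (m) at the start, to be left there.

How it is judged:
On the way:
1. the squeegee's button is pressed in flush (value of joint squeegee_pin above 0.006 m), for 0.05 s.
At the end, for the whole second after the job is handed in: The squeegee's outer tube is 45 to 55 mm out from its start, its button stands out of the second hole to within 2 mm of fully out, and the brush's outer tube is within 6 mm of its start (value of joint squeegee_sleeve between 0.045 and 0.055 m and value of joint squeegee_pin below 0.002 m and value of joint brush_sleeve below 0.006 m); the robot touches nothing.
It fails at once if the brush's handle is slid out (value of joint brush_sleeve above 0.01 m).
It also fails if it takes over 38 s, if anything falls off the work surface, if the arm or the gripper's body presses on something with over 40 N, if the wrist force passes 120 N, or if a joint passes its speed limit or range.

## Working session

There is one attempt and no reset: what is moved stays moved. The work goes in short steps, Python scripts to look and compute and a shell command to move; the robot and the scene stay as the last step left them, time stands still between calls to the robot, and variables do not carry over. Pictures are saved under pics/ and viewed, at most 10 in all, crops included, and the job is handed in when it is done.

```bash
mkdir -p pics; cat > h.py <<'E'
import numpy as np, cv2
from station import robot, imaging
from scipy.spatial.transform import Rotation as R
def shot(n):
    s=robot.observe(); c=imaging.read_camera(n); 
    h=c["img"].shape[0]; c["f"]=h/2/np.tan(np.radians(c["vertical_fov"])/2)
    if n=="wrist":
        T=np.eye(4); T[:3,:3]=R.from_euler('xyz',s["tcp_rot"]).as_matrix(); T[:3,3]=s["tcp_pos"]
        c["T"]=T@np.array(c["tool_from_camera"])
    else:
        T=np.eye(4); o=np.array(c["orientation"])
        T[:3,:3]=R.from_euler('xyz',o).as_matrix() if o.shape==(3,) else (o if o.shape==(3,3) else R.from_quat(o).as_matrix()); T[:3,3]=c["position"]; c["T"]=T
    return c
def plane(c,u,v,z):
    d=c["T"][:3,:3]@np.array([(u-c["cx"])/c["f"],(v-c["cy"])/c["f"],1]); p=c["T"][:3,3]
    return p+d*(z-p[2])/d[2]
def cloud(c):
    v,u=np.indices(c["depth"].shape); z=c["depth"]
    P=np.stack([(u-c["cx"])/c["f"]*z,(v-c["cy"])/c["f"]*z,z],-1)
    return P@c["T"][:3,:3].T+c["T"][:3,3]
def save(c,n): cv2.imwrite(f"pics/{n}.png",c["img"][:,:,::-1])
E
python3 - <<'E'
from h import *
for n in("scene","side"):
    c=shot(n); save(c,n); np.save(n+".npy",c,allow_pickle=True); print(n,c["position"],c["orientation"],c["f"])
print(robot.observe())
E
```

```text
scene [ 0.29261362 -0.48609277  0.71997238] [-2.43162329e+00 -9.55227741e-05 -5.55191385e-01] 425.13166017739513
side [ 0.49150539 -0.75702503  0.54164062] [-2.10348533  0.01379159 -0.1574589 ] 427.01225308940434
{'clock': 0.1, 'q': array([-1.26351931,  0.41789147, -0.01033539,  1.61410236,  0.00468851,
        1.11068561, -0.05301901]), 'qd': array([-0.00026476, -0.00067868,  0.00021229, -0.0025935 , -0.00038704,
        0.00025784, -0.00059218]), 'joint_efforts': array([ 1.51794226e-03, -8.52564526e+01,  6.40223790e-01, -4.26679945e+01,
       -4.88592731e-02,  1.65589369e-02,  8.74058355e-05]), 'tcp_pos': array([0.21346848, 0.58706328, 0.2049068 ]), 'tcp_rot': array([-3.14053176e+00,  6.06170495e-05,  2.79282911e+00]), 'ft_force': array([ 0.15008371,  0.56531597, -0.55973263]), 'torque': array([ 0.00465528, -0.00050655, -0.01183185]), 'grip_force': 0.0, 'finger_gap': 1.0014308375429988}
```

View pics/scene.png

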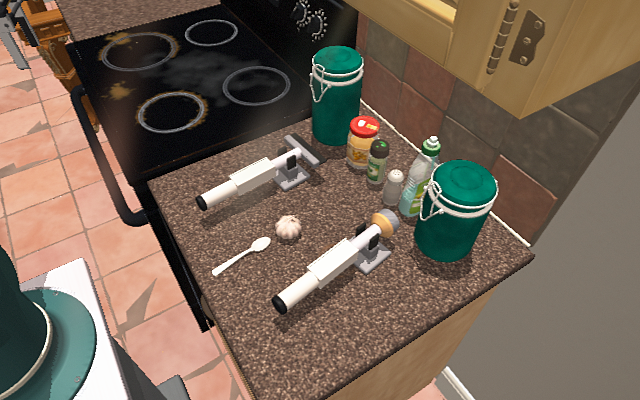

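View pics/side.png

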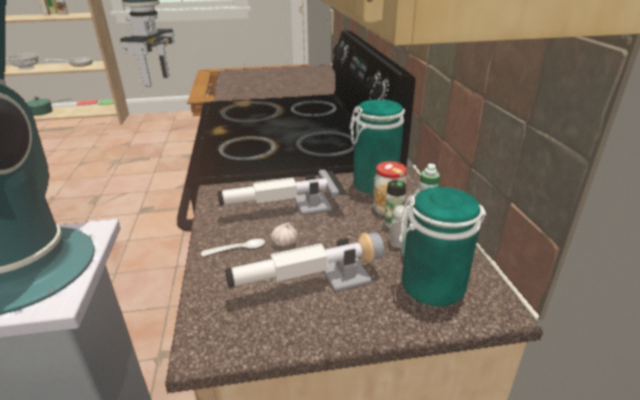

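The squeegee is the far (left) tool: blade at about (300,150) in scene, black tube end at (203,202), grip around (255,176). The brush is the nearer one, with its head at (383,222). Next I measure the squeegee's axis.

```bash
python3 - <<'E'
from h import *
for n,(u0,u1,v0,v1) in (("scene",(190,325,130,215)),("side",(215,345,168,215))):
    c=np.load(n+".npy",allow_pickle=True).item(); P=cloud(c); h=cv2.cvtColor(c["img"],cv2.COLOR_RGB2HSV)
    m=np.zeros(h.shape[:2],bool); m[v0:v1,u0:u1]=True
    w=m&(h[...,2]>170)&(h[...,1]<60)&(P[...,2]>.03)&(P[...,2]<.1)
    p=P[w]; q=p[:,:2]; mu=np.median(q,0); d=np.linalg.svd(q-q.mean(0),full_matrices=0)[2][0]; d*=np.sign(d[0])
    t=(q-mu)@d; s=(q-mu)@[-d[1],d[0]]
    print(n,w.sum(),mu,"dir",d,np.degrees(np.arctan2(d[1],d[0])))
    for a in np.arange(-.15,.16,.012):
        k=(t>a)&(t<a+.012)
        if k.sum()>5: print("%.3f n%d side %.3f %.3f z %.3f"%(a,k.sum(),*np.percentile(s[k],[5,95]),np.percentile(p[k,2],95)))
    a=P[m&(P[...,2]>.03)&(P[...,2]<.13)]; t=(a[:,:2]-mu)@d; print("extent",np.percentile(t,[0.5,99.5]))
E
python3 - <<'E'
import cv2
a=cv2.imread('pics/scene.png')[120:225,185:335]; b=cv2.imread('pics/side.png')[160:225,210:350]
cv2.imwrite('pics/crop.png',cv2.vconcat([cv2.resize(a,(600,420),interpolation=2)]))
E
```

```text
scene 1415 [0.52072477 0.1230894 ] dir [0.99355624 0.11334019] 6.507899176507079
-0.126 n26 side -0.010 0.011 z 0.072
-0.114 n69 side -0.010 0.010 z 0.072
-0.102 n70 side -0.010 0.011 z 0.072
-0.090 n70 side -0.010 0.012 z 0.072
-0.078 n68 side -0.010 0.011 z 0.072
-0.066 n67 side -0.011 0.012 z 0.072
-0.054 n75 side -0.011 0.018 z 0.073
-0.042 n77 side -0.012 0.020 z 0.073
-0.030 n74 side -0.012 0.021 z 0.074
-0.018 n75 side -0.013 0.020 z 0.074
-0.006 n71 side -0.013 0.020 z 0.074
0.006 n65 side -0.013 0.021 z 0.074
0.018 n73 side -0.013 0.021 z 0.074
0.030 n71 side -0.013 0.021 z 0.074
0.042 n42 side -0.012 0.019 z 0.074
0.054 n44 side -0.007 0.009 z 0.068
0.066 n48 side -0.008 0.007 z 0.069
0.078 n35 side -0.009 0.011 z 0.070
0.090 n26 side -0.016 0.009 z 0.069
0.102 n30 side -0.008 0.008 z 0.069
0.114 n66 side -0.049 0.030 z 0.068
0.126 n168 side -0.049 0.051 z 0.066
extent [-0.13024839  0.22128204]
side 1446 [0.52094067 0.11147764] dir [0.99337083 0.11495391] 6.600966911141589
-0.114 n60 side -0.001 0.019 z 0.071
-0.102 n61 side -0.002 0.016 z 0.071
-0.090 n61 side -0.002 0.016 z 0.071
-0.078 n65 side -0.001 0.018 z 0.071
-0.066 n61 side -0.002 0.017 z 0.071
-0.054 n61 side -0.002 0.015 z 0.071
-0.042 n99 side -0.005 0.026 z 0.073
-0.030 n102 side -0.005 0.027 z 0.073
-0.018 n97 side -0.006 0.028 z 0.073
-0.006 n101 side -0.007 0.027 z 0.074
0.006 n100 side -0.006 0.026 z 0.074
0.018 n96 side -0.006 0.027 z 0.074
0.030 n99 side -0.006 0.026 z 0.074
0.042 n98 side -0.006 0.028 z 0.074
0.054 n36 side 0.001 0.015 z 0.069
0.066 n41 side 0.000 0.013 z 0.068
0.078 n31 side -0.004 0.014 z 0.072
0.090 n13 side -0.006 0.016 z 0.075
0.102 n21 side -0.006 0.019 z 0.074
0.114 n40 side -0.002 0.013 z 0.068
0.126 n83 side -0.039 0.055 z 0.067
0.138 n18 side -0.040 0.047 z 0.066
extent [-0.122979    0.16378669]
```

View pics/crop.png

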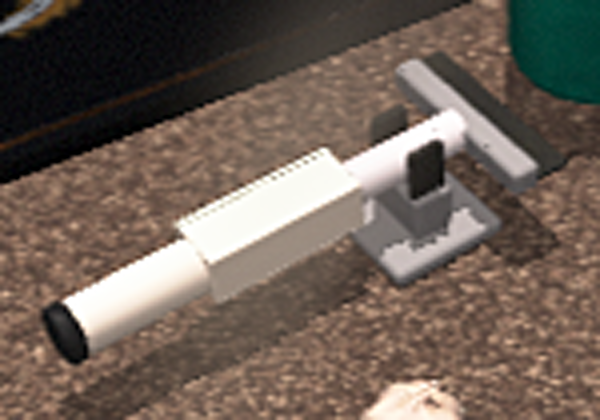

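No holes show on the near side of the grip, so the button is on the +y (left) side, which agrees with the frame. The pole yaw is about 6.5° and the button is near (0.496, 0.121). I'll move above it.

```bash
python3 -m crank '[[-1,[-0.424,-0.342,0],[0,0,-26.5]],[-1,[-0.424,-0.342,0],[0,0,-26.5]],[-1,[-0.424,-0.342,0],[0,0,-26.5]],[-1,[-0.424,-0.342,0],[0,0,-26.5]],[-1,[-0.424,-0.342,0],[0,0,-26.5]],[-1,[-0.424,-0.342,0],[0,0,-26.5]],[-1,[-0.424,-0.342,0],[0,0,-26.5]],[-1,[-0.424,-0.342,0],[0,0,-26.5]],[-1,[-0.424,-0.342,0],[0,0,-26.5]],[-1,[-0.424,-0.342,0],[0,0,-26.5]],[-1,[-0.424,-0.342,0],[0,0,-26.5]],[-1,[-0.424,-0.342,0],[0,0,-26.5]],[-1,[-0.424,-0.342,0],[0,0,-26.5]],[-1,[-0.424,-0.342,0],[0,0,-26.5]],[-1,[-0.424,-0.342,0],[0,0,-26.5]],[-1,[-0.424,-0.342,0],[0,0,-26.5]]]' 25
python3 - <<'E'
from h import *
c=shot("wrist"); save(c,"w1"); np.save("w1.npy",c,allow_pickle=True); print(c["T"])
s=robot.observe(); print(s["clock"],s["tcp_pos"],s["tcp_rot"],s["q"])
E
```

```text
clock: 1.7
tcp_pos: [0.4948, 0.122, 0.2055]
tcp_rot: [3.141, -0.0, -3.026]
ft_force: [0.8, 0.4, 0.3]
finger_gap: 0.999
grip_force: 0.0
[[-1.15348240e-01  9.57107159e-01  2.65783125e-01  4.17712945e-01]
 [ 9.93324991e-01  1.11276252e-01  3.03818855e-02  1.14128582e-01]
 [-4.96629802e-04  2.67513517e-01 -9.63553980e-01  3.84179090e-01]
 [ 0.00000000e+00  0.00000000e+00  0.00000000e+00  1.00000000e+00]]
1.75 [0.49490778 0.12176305 0.20551883] [ 3.14153979e+00  2.71393883e-05 -3.02657522e+00] [-0.49328977  0.21212875  0.21967356  1.90335866 -0.05354426  1.03165333
  1.43493279]
```

View pics/w1.png

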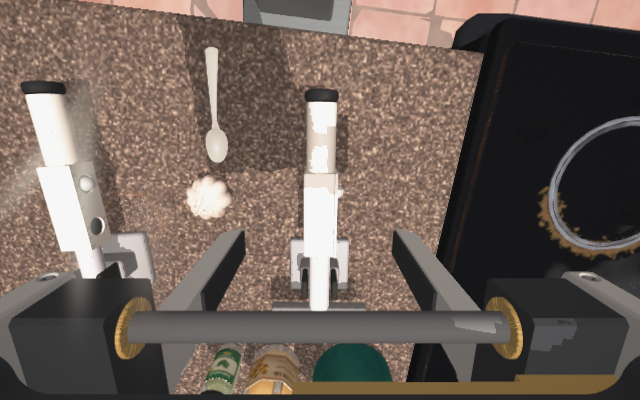

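The wrist view shows the squeegee grip at columns 304–338, starting at row 173, with the button standing out on the right (+y) at about (340,193). I'll measure those.

```bash
python3 - <<'E'
from h import *
c=np.load("w1.npy",allow_pickle=True).item(); P=cloud(c); img=c["img"]
m=np.zeros(img.shape[:2],bool); m[90:300,295:355]=1
w=m&(P[...,2]>.062)&(P[...,2]<.085)
mu=np.array([.4948,.122]); a=np.radians(6.5); d=np.array([np.cos(a),np.sin(a)]); n=np.array([-d[1],d[0]])
q=P[w][:,:2]-mu; t=q@d; s=q@n
print(np.percentile(t,[.5]))
for b in np.arange(-.12,.09,.01):
    k=(t>b)&(t<b+.01)
    if k.sum()>5: print("%.3f n%d %.4f %.4f mid %.4f"%(b,k.sum(),*np.percentile(s[k],[3,97]),np.percentile(s[k],[3,97]).mean()))
for u,v,z in((340,193,.055),(322,173,.072),(304,200,.072),(337,200,.072),(304,240,.072),(337,240,.072)):
    p=plane(c,u,v,z)[:2]-mu; print(u,v,"t %.4f s %.4f"%(p@d,p@n))
g=img.astype(int).sum(2)
for v in range(184,204,2): print(v,g[v,330:350])
E
```

```text
[-0.1012703]
-0.110 n65 -0.0106 0.0183 mid 0.0038
-0.100 n314 -0.0103 0.0175 mid 0.0036
-0.090 n266 -0.0087 0.0165 mid 0.0039
-0.080 n288 -0.0088 0.0167 mid 0.0039
-0.070 n264 -0.0088 0.0168 mid 0.0040
-0.060 n261 -0.0091 0.0160 mid 0.0035
-0.050 n251 -0.0095 0.0161 mid 0.0033
-0.040 n246 -0.0101 0.0163 mid 0.0031
-0.030 n242 -0.0091 0.0154 mid 0.0032
-0.020 n339 -0.0132 0.0203 mid 0.0035
-0.010 n317 -0.0138 0.0197 mid 0.0030
-0.000 n313 -0.0133 0.0209 mid 0.0038
0.010 n295 -0.0136 0.0199 mid 0.0031
0.020 n286 -0.0136 0.0195 mid 0.0030
0.030 n276 -0.0145 0.0193 mid 0.0024
0.040 n287 -0.0138 0.0199 mid 0.0031
0.050 n266 -0.0149 0.0195 mid 0.0023
0.060 n260 -0.0142 0.0196 mid 0.0027
0.070 n169 -0.0140 0.0188 mid 0.0024
0.080 n134 -0.0063 0.0112 mid 0.0025
340 193 t 0.0060 s 0.0252
322 173 t -0.0198 s 0.0047
304 200 t 0.0095 s -0.0144
337 200 t 0.0094 s 0.0209
304 240 t 0.0556 s -0.0149
337 240 t 0.0555 s 0.0217
184 [681 681 679 668 622 629 679 660 451 529 509 394 330 303 334 367 338 309
 344 375]
186 [679 681 679 665 623 672 681 661 455 435 406 358 285 259 298 340 363 371
 389 395]
188 [679 682 679 662 613 679 681 666 512 496 476 441 396 315 349 395 457 454
 405 386]
190 [680 682 679 657 602 679 683 701 711 696 680 657 634 548 407 362 361 350
 333 363]
192 [680 680 678 645 557 680 686 713 733 723 714 687 656 540 489 459 442 510
 521 429]
194 [741 741 741 737 641 741 741 741 724 715 705 672 610 369 332 320 315 336
 360 356]
196 [741 741 741 740 682 741 741 740 689 674 633 515 472 412 391 392 357 306
 312 324]
198 [741 741 741 740 689 741 741 725 384 376 323 358 383 387 350 318 325 333
 327 319]
200 [741 741 741 740 684 741 741 663 338 298 292 297 350 390 342 312 322 353
 402 399]
202 [741 741 741 740 692 741 741 668 399 378 337 337 385 394 356 354 387 398
 409 446]
```

```bash
python3 -m crank '[[-1,[-0.004,0.003,0.05],[0,0,0]],[-1,[-0.004,0.003,0.09],[0,0,0]],[-1,[-0.004,0.003,0.13],[0,0,0]],[-1,[-0.004,0.003,0.155],[0,0,0]],[-1,[-0.004,0.003,0.17],[0,0,0]],[-1,[-0.004,0.003,0.17],[0,0,0]],[-1,[-0.004,0.003,0.17],[0,0,0]]]' 25
python3 - <<'E'
from h import *
c=shot("wrist"); save(c,"w2"); print(robot.observe()["ft_force"])
E
```

```text
clock: 2.45
tcp_pos: [0.499, 0.1247, 0.0359]
tcp_rot: [-3.142, 0.0, -3.028]
ft_force: [0.1, -0.2, 0.0]
finger_gap: 0.999
grip_force: 0.0
[0.86752176 0.1811454  1.18647195]
```

View pics/w2.png

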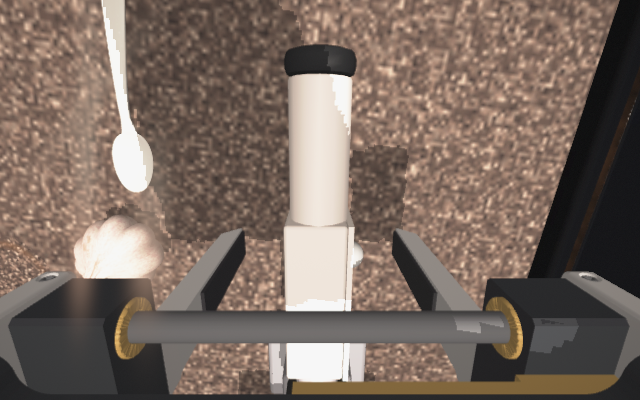

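The wrist picture shows the grip centred between the fingers, with the button at about (356,255). I'll check how far it is along the pole from the grasp point.

```bash
python3 - <<'E'
from h import *
s=robot.observe(); c=shot("wrist")
Rm=R.from_euler('xyz',s["tcp_rot"]).as_matrix(); 
h=cv2.cvtColor(c["img"],cv2.COLOR_RGB2GRAY)
for v in range(236,274,2): print(v,h[v,345:372:2])
for u,v,z in((356,255,.055),(356,246,.055),(356,263,.055),(318,222,.072)):
    print(u,v,(plane(c,u,v,z)-s["tcp_pos"])@Rm)
E
```

```text
236 [222 158 232 232 224 115 133  99  86  86  81  82  93  91]
238 [222 160 232 232 223 104 118 107  91  84  90  89  92  91]
240 [221 159 232 232 223  89 100 110 147 161 201 162  93  98]
242 [220 153 232 232 210 133 107 109 118 126 146 137 129 138]
244 [219 167 232 232 219 174 156 121 122 107  96 109 114 114]
246 [218 170 232 232 245 205 191 167 135 120 107 112 110 107]
248 [218 169 232 232 244 222 215 199 165 117 113 111 110 108]
250 [217 167 232 231 246 232 228 215 196 107 118 121 116 109]
252 [215 189 231 232 245 238 235 226 213 104 131 148 120 108]
254 [214 193 232 241 246 242 239 232 219 149 148 157 154 152]
256 [213 194 232 240 247 243 241 234 223 133 135 149 170 189]
258 [210 216 231 240 246 243 241 234 168 110 104 107 119 146]
260 [207 216 232 247 244 243 240 158 128 102 100 104 107 111]
262 [207 216 232 247 243 241 190 144 115 107  95 103 102  95]
264 [210 229 232 247 167 158 139 110 129 112  94 102 109 116]
266 [209 231 239 247 141 156 113 108 137 117 104 109 110 118]
268 [206 232 240 247 134 131  96  96 111 118 126 136 114 123]
270 [203 231 231 230 149 140 123 116 114 117 139 150 116 131]
272 [205 231 231 228 149 144 138 133 121 103 125 131 109 130]
356 255 [-8.22863015e-05  2.27742175e-02 -1.86077840e-02]
356 246 [ 0.00555214  0.0225847  -0.01861387]
356 263 [-0.00517383  0.02294548 -0.01860228]
318 222 [ 0.02619928  0.00086404 -0.03564   ]
```

The button is within 1–3 mm of the pad centre, so I'll squeeze now.

```bash
python3 -m crank '[[1,[0.0015,0.001,0],[0,0,0]],[1,[0.0015,0.001,0],[0,0,0]],[1,[0.0015,0.001,0],[0,0,0]],[1,[0.0015,0.001,0],[0,0,0]],[1,[0.0015,0.001,0],[0,0,0]],[1,[0.0015,0.001,0],[0,0,0]],[1,[0.0015,0.001,0],[0,0,0]],[1,[0.0015,0.001,0],[0,0,0]],[1,[0.0015,0.001,0],[0,0,0]],[1,[0.0015,0.001,0],[0,0,0]],[1,[0.0015,0.001,0],[0,0,0]],[1,[0.0015,0.001,0],[0,0,0]]]' 28
```

```text
clock: 3.75
tcp_pos: [0.4972, 0.1252, 0.0355]
tcp_rot: [-3.141, -0.0, -3.028]
ft_force: [0.3, -0.5, -0.2]
finger_gap: 0.38
grip_force: 28.0
```

The gap is 35.7 mm, the width of the grip, so the button is flush. Now I pull back.

```bash
python3 -m crank '[[1,[0.004,0,0],[0,0,0]],[1,[0.008,0,0],[0,0,0]],[1,[0.012,0,0],[0,0,0]],[1,[0.017,0,0],[0,0,0]],[1,[0.022,0,0],[0,0,0]],[1,[0.027,0,0],[0,0,0]],[1,[0.032,0,0],[0,0,0]],[1,[0.037,0,0],[0,0,0]],[1,[0.041,0,0],[0,0,0]],[1,[0.044,0,0],[0,0,0]],[1,[0.046,0,0],[0,0,0]],[1,[0.048,0,0],[0,0,0]],[1,[0.05,0,0],[0,0,0]],[1,[0.051,0,0],[0,0,0]],[1,[0.051,0,0],[0,0,0]],[1,[0.051,0,0],[0,0,0]]]'
```

```text
clock: 5.35
tcp_pos: [0.4464, 0.1195, 0.0354]
tcp_rot: [-3.141, -0.0, -3.028]
ft_force: [-0.4, 0.2, -0.1]
finger_gap: 0.384
grip_force: 28.0
```

```bash
cat > chk.py <<'E'
from h import *
c=shot("scene"); P=cloud(c); mu=np.array([.4988,.1254]); a=np.radians(6.4); d=np.array([np.cos(a),np.sin(a)]); n=np.array([-d[1],d[0]])
def tail(P):
    q=P[...,:2]-mu; t=q@d; s=q@n
    k=(abs(s)<.03)&(P[...,2]>.05)&(P[...,2]<.08)&(t<-.03)&(t>-.3); return np.percentile(t[k],[1,3])
print("before",tail(cloud(np.load("scene.npy",allow_pickle=True).item())),"now",tail(P))
E
python3 chk.py
```

```text
before [-0.10887084 -0.10847126] now [-0.15977783 -0.15891475]
```

```bash
python3 -m crank '[[1,[0.002,0,0],[0,0,0]],[1,[0.003,0,0],[0,0,0]],[1,[0.003,0,0],[0,0,0]]]'
```

```text
clock: 5.7
tcp_pos: [0.4449, 0.1193, 0.0356]
tcp_rot: [3.142, 0.003, -3.028]
ft_force: [12.3, 0.6, -15.1]
finger_gap: 0.383
grip_force: 28.0
```

The tube moved 51 mm and now resists a further pull, so it has locked. I'll release, rise and check.

```bash
python3 -m crank '[[1,[-0.002,0,0],[0,0,0]],[-1,[-0.002,0,0],[0,0,0]],[-1,[-0.002,0,0],[0,0,0]],[-1,[-0.002,0,0],[0,0,0]],[-1,[-0.002,0,0],[0,0,0]],[-1,[-0.002,0,0],[0,0,0]],[-1,[-0.002,0,0],[0,0,0]],[-1,[-0.002,0,0],[0,0,0]],[-1,[-0.002,0,-0.03],[0,0,0]],[-1,[-0.002,0,-0.07],[0,0,0]],[-1,[-0.002,0,-0.11],[0,0,0]],[-1,[-0.002,0,-0.15],[0,0,0]],[-1,[-0.002,0,-0.17],[0,0,0]],[-1,[-0.002,0,-0.17],[0,0,0]],[-1,[-0.002,0,-0.17],[0,0,0]]]'
python3 chk.py; python3 -c "
from h import *
save(shot('wrist'),'w3')"
```

```text
clock: 7.2
tcp_pos: [0.4455, 0.1194, 0.2053]
tcp_rot: [3.141, 0.0, -3.028]
ft_force: [0.5, 0.1, -0.7]
finger_gap: 1.001
grip_force: 0.0
before [-0.10887084 -0.10847126] now [-0.16037541 -0.15850245]
```

View pics/w3.png

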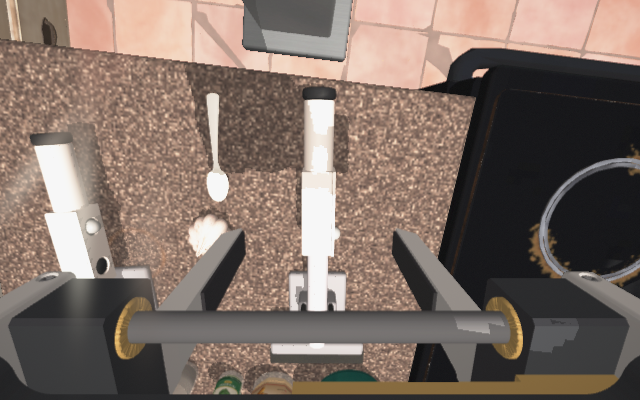

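The wrist view shows the button standing out at about (336,233), now at the front (second) hole of the grip. The tube is about 50 mm out, the brush is unchanged and the gripper is clear.

```bash
python3 -c "
from station import robot
print(robot.finish_job())"
```

```text
the job is handed in; nothing more can be done
None
```

The squeegee's tube is about 50 mm out with its button standing out of the second hole; the brush was not touched, the gripper is clear, and the job was handed in at about 7 s (no verdict returned).

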